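Top the shaker and take its cap off

ROBOT

A 6-joint arm with a two-finger parallel gripper is mounted at the origin on a cart in front of the work surface, level with it; the furniture and walls round the work are solid. World frame = base frame: x ahead of the robot, y to its left, z up, the work surface at z = 0. Lengths are in mm, angles in rad, forces in N, time in s.
With the tool pointing down it reaches from about 350 to 800 mm from the base axis. Payload 7.3 kg.
Tool frame: the origin (TCP) lies between the finger pads; the fingertips stand 14 mm ahead of it and the grasp point (between the pads) lies 5 mm behind it (manip.tip_reach is the distance from the TCP to the fingertips, in mm); x points along the fingers, y is the direction in which the jaws open and shut, and the axes are right-handed (so a half turn about x gives the same grasp; the last joint's range is limited). The gripper opens to 85 mm and grips with 20 to 120 N. Pads are 22 mm wide; open, the fingers measure 114 mm over their backs; the gripper's body (76 mm by 85 mm) begins 54 mm behind the grasp point. The pads swing forward as they close: fully open they stand 13 mm farther back than shut.
Start: joints at [1.104, 0.342, 1.524, -0, 1.275, -0.146], TCP at [165.531, 498.24, 245.322] pointing down, gripper open.
Joint ranges: [-2.53, 2.53], [-0.77, 2.02], [0.04, 2.7], [-1, 4.14], [0.28, 2.66], [-3.11, 3.11]. Speed limits (rad/s): [2.57, 2.57, 3.14, 3.14, 3.14, 3.14].

INTERFACE

Orientations are given as a unit quaternion [w, x, y, z].
In Python, from rig import monitor, cams, hand_in, nets, manip gives the robot as it stands.
- The arm moves only by the tool apply_moves, never from a script. Its argument "motion" is a list of rows, each a list of 5 numbers: the finger opening in m, from 0 to 0.0854, then the shift along the world's x, y, z in m, then the turn about the world's z in rad. A call has 1 to 5 rows; each row is the pose to reach, as a shift and turn from the pose measured when the call began; what a row does not reach only later rows make up. A row lasts 1/8 s, in which the tool goes at most 62.5 mm and 10.7 degrees, less where a joint would pass 70% of its speed; a pose out of reach is approached as far as the arm can. A call with a gripper value outside its range is refused whole. The fingers move at their own pace and stop on an object; the grip force is fixed at half the most. Time passes only in rows, so rows that repeat a pose let the fingers close. It gives the time, the measured TCP pose, the force and the opening at its end, in the units of the state.
- monitor.sense(): the state, without advancing time (a new reading comes with each control period).
- cams.camera(name): name is "side" or "top"; returns the picture (480x640x3 uint8, red, green, blue); there is no depth.
- cams.get_calibration(name): a dict with "camera_matrix" (3x3 intrinsics, pixels), "camera_from_world" (4x4, takes a point from world to camera coordinates). Camera axes: x right, y down, z forward; pixel columns grow to the right and rows downward; lengths in mm; the calibration is good to about 2 mm. A picture is of the moment at which its call begins. get_calibration takes no time and is no camera call.
- hand_in(): hands the job in, once; it reports no verdict.
Trained networks look in the newest picture that a camera, given by its name, has taken for a name from the list of things; names that differ only in an ending like _2 or _b are one class to them, and where a whole thing is asked for, a point or a joint stands for the part that bears it (a point fixed in the world has none). Each returns a list of dicts, best first, with "confidence" (0 to 1); they miss things now and then, are a little off and sometimes report something else, mostly with a low value. They report only what shows in the picture. A call takes as long as a camera call. They do not tell look-alikes from the thing itself.
- nets.boxes_of(camera, thing): "xy" ([column, row] in pixels, amid what is visible of it).
The state is a dict: "time": time; "q": joint angles; "qvel": joint speeds; "joint_efforts": joint torques, N m; "tool_pos": TCP position; "tool_rot": TCP orientation; "wrist_force": force on the tool from outside, world axes, zero at the start; "torque": the same for the moment, N m; "grip_width": finger opening in mm.
Only numpy, scipy, OpenCV 4.12 (cv2) and the standard library are available. Lean on these libraries where they do the work, as an engineer would, in place of code of your own. Each camera call takes 0.05 s, during which the arm holds its last target. There are 200 camera calls.

TASK

The drinks shaker's top, a strainer with its cap on, stands beside the open shaker body. Pick the top up by the strainer's collar, not by the loose cap, lower it straight into the shaker's mouth until the collar sits down on the rim all round, and let go; then lift the cap alone straight up, leaving the strainer seated undisturbed in the shaker, and finish still holding the cap upright in the air over it, about a hand's breadth (8 cm or more) above the strainer. Leave the shaker standing where it is and do not disturb the other things on the worktop.

Things in the scene. Friction and masses are not known exactly. Their poses are not given: they have to be found in the camera images.
- shaker_mouth (a point): centre of the open mouth of the shaker body, level with its rim; z axis up along the shaker. The body is a loose steel cup, 125 mm high, 66 mm across the foot, 73 mm at its widest (80 mm up), drawing in to a straight neck 56 mm across over the top 22 mm; the mouth is round, 52 mm inside. It stands upright on the worktop and weighs about 0.4 kg.
- strainer_collar (a point): centre of the collar of the loose steel strainer (inner lid, 0.17 kg, round), half-way up it, z up. The collar is a plain ring 60 mm across, 11 mm high. Above it a shoulder slopes in to 42 mm across at 12.5 mm above this point, where the cap stands, then a pierced neck 33 mm across goes up into the cap to 34.5 mm. Seated, the collar rests on the rim: this point is 5.5 mm above the mouth point.
- strainer_foot (a point): centre of the strainer's underside, 25.5 mm below the collar point. The plug between is 20 mm long and 49 mm across, its lowest 9 mm tapering to 40 mm; it stands on the worktop at the start and goes down into the shaker's 52 mm mouth.
- cap_center (a point): centre of the cap (outer lid), half-way up it, z up: a loose round steel cup, mouth down over the strainer's neck, 41 mm across, 29 mm high, closed rounded top, 0.05 kg. On the strainer its rim rests on the shoulder and this point is 27 mm above the collar point (the cap's top 41.5 mm). Held only by its weight, with 1.6 mm of play round the neck; it must rise 22 mm to clear the neck.
- tumbler: bystander: clear drinking glass, 81 mm across, 91 mm high, standing at the back; origin under its centre
- dropper_bottle: bystander: small brown dropper bottle, 33 mm across, 102 mm high, at the back; origin under its centre
- syrup_bottle: bystander: slim glass bottle, 59 mm across, 203 mm high, at the back left; origin under its centre
- lemon: bystander: lemon, 76 x 56 x 55 mm, lying on the wooden board to the right; origin under its centre
- peeler: bystander: vegetable peeler, 170 x 25 x 18 mm, lying on the wooden board; origin under its centre
- teaspoon: bystander: steel teaspoon, 139 x 30 x 10 mm, lying between the shaker and its top; origin under its centre
- apple: bystander: apple, 72 mm across, 63 mm high, near the front edge to the right; origin under its centre
- opener: bystander: bottle opener with a black handle, 174 x 41 x 20 mm, lying near the front edge to the left; origin under its centre
There are look-alikes about, which are no part of the job. Leave any orange or purple look-alike of the part that bears cap_center alone.

How it is judged (in metres and radians):
On the way, in this order (a step that is already met when the one before it is completed fails the run):
1. the strainer, with its cap still on, is seated in the shaker's mouth and let go (z of strainer_collar in the frame of shaker_mouth between 0.003 and 0.0085 m and horizontal distance between strainer_collar and shaker_mouth below 0.004 m and angle between the z axis of strainer_collar and the z axis of shaker_mouth, either way round below 0.07 rad and z of cap_center in the frame of strainer_collar below 0.033 m and contact force between the fingers and strainer below 0.3 N), for 0.2 s.
2. the cap alone is lifted clear off the neck, the strainer staying seated (z of strainer_collar in the frame of shaker_mouth between 0.003 and 0.0085 m and horizontal distance between strainer_collar and shaker_mouth below 0.004 m and angle between the z axis of strainer_collar and the z axis of shaker_mouth, either way round below 0.07 rad and z of cap_center in the frame of strainer_collar above 0.052 m and contact force between the fingers and cap above 0.5 N), for 0.1 s.
At the end, for the whole second after the job is handed in: strainer seated in the mouth (collar within 3 mm of its seat in height, 4 mm off-centre, 0.07 rad), shaker upright within 5 cm of its start, cap held by the gripper, still, upright (0.3 rad), within 10 cm of the shaker's axis and over 57 mm above its place on the strainer (z of strainer_collar in the frame of shaker_mouth between 0.003 and 0.0085 m and horizontal distance between strainer_collar and shaker_mouth below 0.004 m and angle between the z axis of strainer_collar and the z axis of shaker_mouth, either way round below 0.07 rad and angle between shaker_mouth's own z axis and vertical below 0.06 rad and height (world z) of shaker_mouth below 0.13 m and distance of shaker_mouth from where it was at the start of the episode below 0.05 m and z of cap_center in the frame of strainer_collar above 0.0845 m and contact force between the fingers and cap above 0.5 N and angle between cap_center's own z axis and vertical below 0.3 rad and horizontal distance between cap_center and shaker_mouth below 0.1 m and contact force between the fingers and strainer below 0.3 N and linear speed of cap below 0.05 m/s); the arm keeps its last pose, push and grip.
It fails at once if the cap is pushed or gripped while the strainer is not seated in the shaker (so also: the strainer is pulled out with the cap) (contact force between the fingers and cap above 2 N and not (z of strainer_collar in the frame of shaker_mouth between 0 and 0.0095 m and horizontal distance between strainer_collar and shaker_mouth below 0.006 m)).
It fails at once if the cap comes off the strainer before the strainer is in the shaker (z of cap_center in the frame of strainer_collar above 0.047 m and not (z of strainer_collar in the frame of shaker_mouth between 0 and 0.0095 m and horizontal distance between strainer_collar and shaker_mouth below 0.006 m)).
It fails at once if the shaker is tipped (angle between shaker_mouth's own z axis and vertical above 0.3 rad).
It fails at once if another thing on the worktop is pushed aside by more than 4 cm (distance of any of lemon, peeler, tumbler, dropper_bottle, syrup_bottle, apple, opener, teaspoon from where it was at the start of the episode above 0.04 m).
It also fails if it takes over 59 s, if anything falls off the work surface, if the arm or the gripper's body presses on something with over 40 N, if the wrist force passes 120 N, or if a joint passes its speed limit or range.

## Working session

There is one attempt and no reset: what is moved stays moved. The work goes in short steps, Python scripts to look and compute and a tool call to move; the robot and the scene stay as the last step left them, time stands still between calls to the robot, and variables do not carry over. Pictures are saved under pics/ and viewed, about 8 in all and at most 12, crops included, and the job is handed in when it is done.

Besides the shell and the picture viewer there is one more tool, called after "Request:" by a JSON object that holds its "op" and its "data", one argument or row to a line. apply_moves: Moves the arm, as the interface text tells. Its arguments: {"type":"object","properties":{"motion":{"type":"array"}},"required":["motion"]}

```bash
mkdir -p pics; ls; python3 - <<'E'
from rig import monitor, cams, nets, manip
import cv2,numpy as np
print(monitor.sense())
print(manip.tip_reach)
for c in ("side","top"):
    im=cams.camera(c); cv2.imwrite(f"pics/{c}0.png",im[:,:,::-1]); k=cams.get_calibration(c)
    print(c,np.round(k["camera_matrix"],1).tolist(),np.round(k["camera_from_world"],3).tolist())
    for t in ("shaker_mouth","strainer_collar","strainer_foot","cap_center","teaspoon"):
        print(t,[(np.round(d["xy"]).tolist(),round(d["confidence"],2)) for d in nets.boxes_of(c,t)])
E
```

```text
pics
{'time': 0.0, 'q': array([ 1.10396344e+00,  3.42716252e-01,  1.52501027e+00,  5.85456905e-06,
        1.27544402e+00, -1.45983976e-01]), 'qvel': array([-4.29038064e-04, -2.27366886e-04,  3.39254541e-04, -7.03095695e-05,
       -7.67801126e-04, -9.05260492e-04]), 'joint_efforts': array([ 2.41712805e-03, -4.33690846e+01, -2.46011299e+01,  9.09570599e-05,
        7.56091409e-03, -7.13449822e-06]), 'tool_pos': array([165.36256071, 497.8669092 , 244.63167883]), 'tool_rot': array([ 0.69785675,  0.11242055,  0.69819707, -0.11348312]), 'wrist_force': array([-0.52466251,  0.28073747, -0.61744944]), 'torque': array([-0.04923981,  0.06311141,  0.01970623]), 'grip_width': 85.2983793871692}
14.0
side [[603.7, 0.0, 315.9], [0.0, 603.7, 244.1], [0.0, 0.0, 1.0]] [[-0.971, -0.24, -0.01, 497.196], [-0.148, 0.627, -0.765, 205.178], [0.19, -0.741, -0.644, 1511.335], [0.0, 0.0, 0.0, 1.0]]
shaker_mouth [([331.0, 235.0], 0.94)]
strainer_collar [([298.0, 320.0], 0.64)]
strainer_foot [([300.0, 322.0], 0.72), ([344.0, 189.0], 0.29)]
cap_center [([278.0, 350.0], 0.83), ([333.0, 356.0], 0.74), ([342.0, 330.0], 0.72), ([375.0, 328.0], 0.7), ([299.0, 314.0], 0.63)]
teaspoon [([312.0, 289.0], 0.73)]
top [[462.8, 0.0, 320.2], [0.0, 462.8, 235.3], [0.0, 0.0, 1.0]] [[0.015, -1.0, 0.009, -78.448], [-0.986, -0.016, -0.166, 529.356], [0.166, -0.006, -0.986, 1211.868], [0.0, 0.0, 0.0, 1.0]]
shaker_mouth [([367.0, 244.0], 0.67), ([181.0, 284.0], 0.26)]
strainer_collar [([254.0, 244.0], 0.76)]
strainer_foot [([258.0, 240.0], 0.62)]
cap_center [([221.0, 274.0], 0.73), ([250.0, 275.0], 0.72), ([218.0, 228.0], 0.71), ([250.0, 240.0], 0.61), ([261.0, 305.0], 0.56)]
teaspoon [([301.0, 250.0], 0.72)]
```

View pics/side0.png

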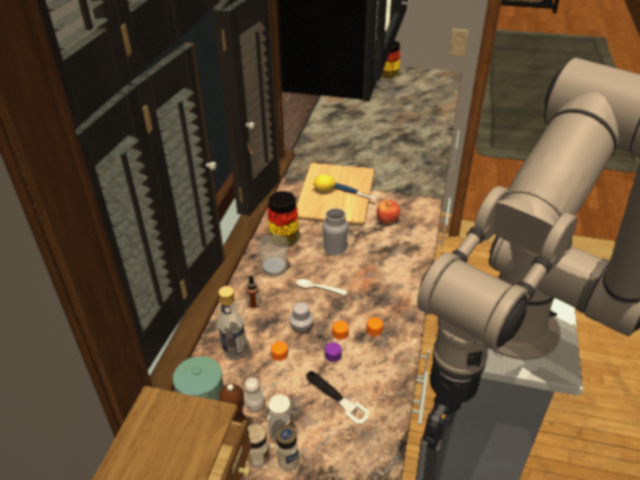

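View pics/top0.png

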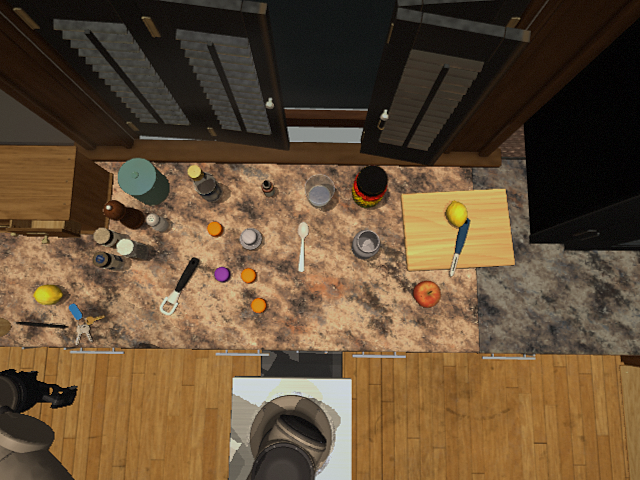

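Candidates for the top: the silver strainer with its cap at top (251,240) / side (301,318). The look-alikes are orange caps at top (215,229), (248,275) and (259,306) and a purple one at (222,274). The shaker is at top (367,243) / side (335,232). I choose the silver one and check it in a crop.

```bash
cat > h.py <<'E'
import numpy as np,cv2
from rig import cams
def proj(c,P):
    k=cams.get_calibration(c); M=np.array(k["camera_from_world"]); p=np.atleast_2d(P)@M[:3,:3].T+M[:3,3]
    q=p@np.array(k["camera_matrix"]).T; return q[:,:2]/q[:,2:]
def atz(c,uv,z):
    k=cams.get_calibration(c); M=np.array(k["camera_from_world"]); R=M[:3,:3]
    d=R.T@np.linalg.solve(np.array(k["camera_matrix"]),[*uv,1]); o=-R.T@M[:3,3]
    return o+d*(z-o[2])/d[2]
def tri(uvs):
    A=[];b=[]
    for c,uv in uvs.items():
        k=cams.get_calibration(c); M=np.array(k["camera_from_world"]);R=M[:3,:3]
        d=R.T@np.linalg.solve(np.array(k["camera_matrix"]),[*uv,1]);d/=np.linalg.norm(d);o=-R.T@M[:3,3]
        Q=np.eye(3)-np.outer(d,d);A.append(Q);b.append(Q@o)
    return np.linalg.lstsq(np.vstack(A),np.hstack(b),rcond=None)[0]
def crop(im,c,r,s,circles,cam):
    x,y=c; t=cv2.resize(im[y-r:y+r,x-r:x+r],(s,s),interpolation=cv2.INTER_CUBIC)
    a=np.linspace(0,2*np.pi,60)
    for (cx,cy,cz,R) in circles:
        p=proj(cam,np.c_[cx+R*np.cos(a),cy+R*np.sin(a),cz+0*a]); p=((p-[x-r,y-r]+.5)*s/(2*r)).astype(int)
        cv2.polylines(t,[p.reshape(-1,1,2)],True,(0,255,0),1)
    return t
E
python3 - <<'E'
from h import *
S=atz("top",(251,239),50); H=atz("top",(367,243),125)
print(S,H, "side:",atz("side",(301,316),50),atz("side",(335,215),125))
t=[]
for c,p,h in (("top",(251,240),(367,243)),("side",(301,318),(335,232))):
    im=cv2.imread(f"pics/{c}0.png")
    t.append(np.hstack([crop(im,p,22,380,[],c),crop(im,h,30,380,[],c)]))
cv2.imwrite("pics/crop1.png",cv2.resize(np.vstack(t),(600,600)))
E
```

```text
[516.45349841 116.17650888  50.        ] [ 499.10100474 -188.6169071   125.        ] side: [515.73547998 135.73684363  50.        ] [ 502.48490695 -184.14520007  125.        ]
```

View pics/crop1.png

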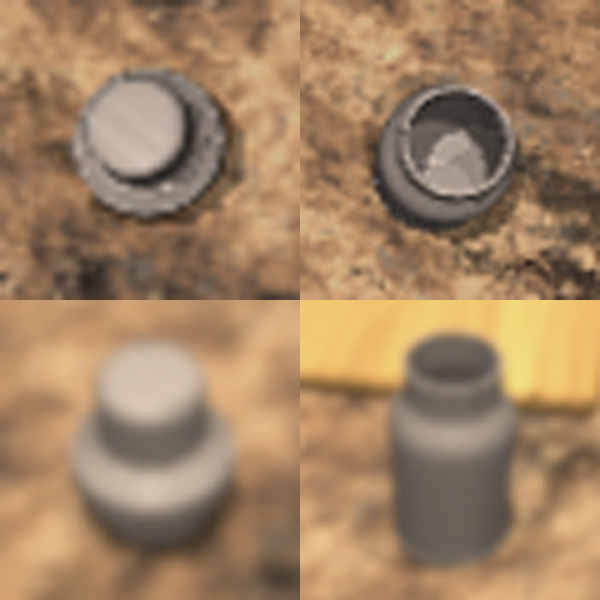

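```bash
python3 - <<'E'
from h import *
print("collar top z31",atz("top",(250.2,238.3),29).round(1),"cap",atz("top",(247.9,236.4),66).round(1),"side cap",atz("side",(300.6,307.5),66).round(1),"tri",tri({"top":(247.9,236.4),"side":(300.6,307.5)}).round(1))
print("mouth",atz("top",(368.4,240.7),125).round(1),atz("side",(334.9,213.7),125).round(1),tri({"top":(368.4,240.7),"side":(334.9,213.7)}).round(1))
S=(520,125);H=(504,-188)
t=[]
for c,p,h in (("top",(251,240),(367,243)),("side",(301,318),(335,232))):
    im=cv2.imread(f"pics/{c}0.png")
    t.append(np.hstack([crop(im,p,22,400,[(*S,31,30),(*S,20,30),(*S,67,18)],c),crop(im,h,30,400,[(*H,125,28),(*H,0,33),(*H,80,36.5)],c)]))
cv2.imwrite("pics/crop2.png",cv2.resize(np.vstack(t),(600,600)))
E
```

```text
collar top z31 [521.7 121.5  29. ] cap [520.8 122.4  66. ] side cap [519.7 123.   66. ] tri [520.4 122.4  65.4]
mouth [ 505.1 -192.2  125. ] [ 504.  -189.9  125. ] [ 505.  -192.4  123. ]
```

View pics/crop2.png

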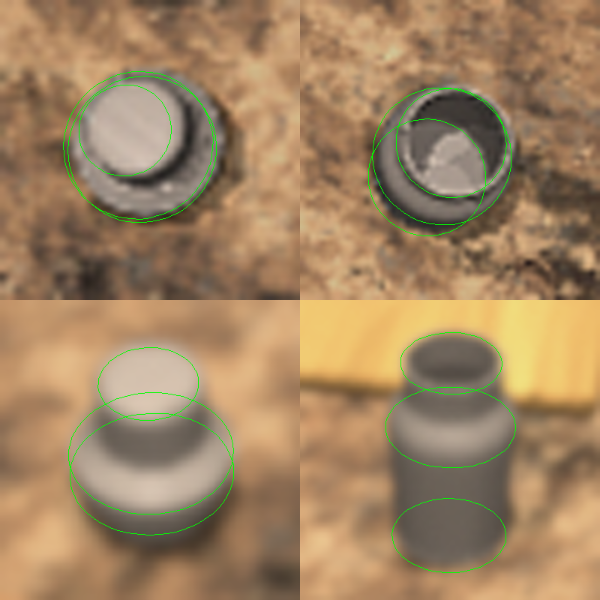

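```bash
cat >> h.py <<'E'
def st(tx=None):
    from rig import monitor
    from scipy.spatial.transform import Rotation as Ro
    s=monitor.sense(); q=s["tool_rot"]; R=Ro.from_quat([q[1],q[2],q[3],q[0]]).as_matrix()
    print("t",round(s["time"],2),"pos",s["tool_pos"].round(1),"F",s["wrist_force"].round(1),"w",round(s["grip_width"],1),"xax",R[:,0].round(3),"yaw_y",np.degrees(np.arctan2(R[1,1],R[0,1])).round(1))
    if tx is not None: print("go",(np.array(tx)-s["tool_pos"]).round(1))
E
python3 -c "
from h import *
st((521,122,160))"
```

```text
t 0.6 pos [165.5 498.2 245.3] F [ 0.2 -1.1 -0.6] w 85.2 xax [ 0.  0. -1.] yaw_y 71.6
go [ 355.5 -376.2  -85.3]
```

Request:
{"op": "apply_moves", "data": {
  "motion": [
    [0.085,0.04,-0.045,0,0.1],
    [0.085,0.08,-0.085,0,0.2],
    [0.085,0.12,-0.13,0,0.32],
    [0.085,0.16,-0.17,0,0.32],
    [0.085,0.2,-0.21,0,0.32]
  ]
}}

```text
time: 1.23
tool_pos: [366.7, 286.8, 245.6]
tool_rot: [0.707, 0.0, 0.707, -0.0]
wrist_force: [0.1, 1.0, -0.5]
grip_width: 84.9
```

Request:
{"op": "apply_moves", "data": {
  "motion": [
    [0.085,0.04,-0.04,0,0],
    [0.085,0.08,-0.08,-0.02,0],
    [0.085,0.12,-0.125,-0.05,0],
    [0.085,0.15,-0.16,-0.08,0],
    [0.085,0.15,-0.16,-0.085,0]
  ]
}}

```text
time: 1.85
tool_pos: [517.4, 124.0, 158.2]
tool_rot: [0.706, 0.002, 0.708, -0.002]
wrist_force: [-0.3, 0.7, -0.4]
grip_width: 85.4
```

```bash
python3 -c "
from h import *
st((521,122,120))"
```

```text
t 1.85 pos [517.4 124.  158.2] F [-0.3  0.7 -0.4] w 85.4 xax [-0.003 -0.    -1.   ] yaw_y 89.7
go [  3.6  -2.  -38.2]
```

Request:
{"op": "apply_moves", "data": {
  "motion": [
    [0.085,0.0036,-0.002,-0.03,0],
    [0.085,0.0036,-0.002,-0.06,0],
    [0.085,0.0036,-0.002,-0.06,0]
  ]
}}

```text
time: 2.22
tool_pos: [519.3, 122.6, 96.9]
tool_rot: [0.705, 0.001, 0.71, -0.002]
wrist_force: [0.2, 0.1, 1.7]
grip_width: 84.6
```

```bash
python3 -c "
from h import *
st((521,122,60))
t=[]
for c,p,r in (('side',(301,300),45),('top',(251,240),45)):
    im=cams.camera(c)[:,:,::-1].copy(); cv2.imwrite('pics/'+c+'3.png',im)
    t.append(crop(im,p,r,400,[(521,122,31,30)],c))
cv2.imwrite('pics/crop3.png',np.hstack(t))"
```

```text
t 2.23 pos [519.3 122.6  96.9] F [0.2 0.1 1.7] w 84.6 xax [-0.007 -0.    -1.   ] yaw_y 89.7
go [  1.7  -0.6 -36.9]
```

View pics/crop3.png

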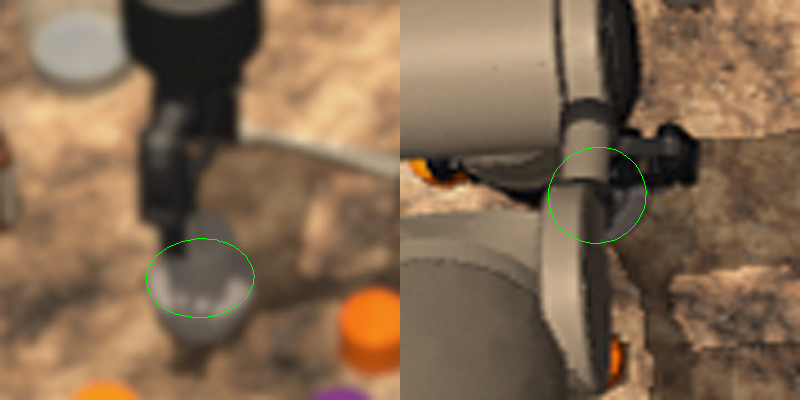

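Request:
{"op": "apply_moves", "data": {
  "motion": [
    [0.085,0.0017,-0.0006,-0.03,0],
    [0.085,0.0017,-0.0006,-0.055,0],
    [0.085,0.0017,-0.0006,-0.07,0],
    [0.085,0.0017,-0.0006,-0.078,0],
    [0.085,0.0017,-0.0006,-0.078,0]
  ]
}}

```text
time: 2.95
tool_pos: [523.2, 122.2, 21.6]
tool_rot: [0.707, 0.002, 0.708, -0.001]
wrist_force: [0.1, -0.4, 0.3]
grip_width: 85.0
```

Request:
{"op": "apply_moves", "data": {
  "motion": [
    [0.075,0,0,0,0],
    [0.07,0,0,0,0],
    [0.067,0,0,0,0],
    [0.067,0,0,0,0]
  ]
}}

```text
time: 3.45
tool_pos: [523.2, 122.2, 21.8]
tool_rot: [0.707, 0.002, 0.707, -0.001]
wrist_force: [-0.3, 0.3, 0.9]
grip_width: 66.7
```

```bash
python3 -c "
from h import *
st((521,122,19))
im=cams.camera('side')[:,:,::-1].copy()
cv2.imwrite('pics/crop4.png',crop(im,(301,310),30,500,[(521,122,31,30)],'side'))"
```

```text
t 3.45 pos [523.2 122.2  21.8] F [-0.3  0.3  0.9] w 66.7 xax [-0.001  0.    -1.   ] yaw_y 89.8
go [-2.2 -0.2 -2.8]
```

View pics/crop4.png

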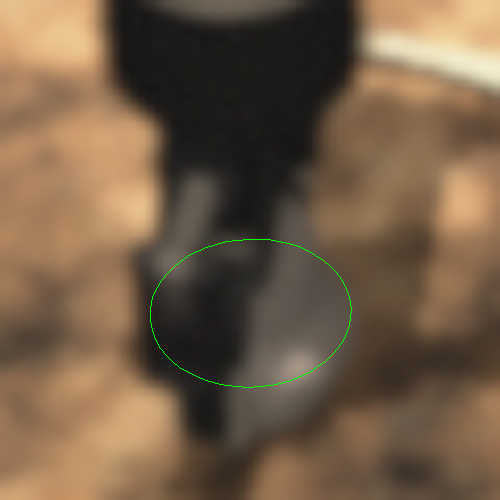

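Request:
{"op": "apply_moves", "data": {
  "motion": [
    [0.066,-0.0022,0,-0.002,0],
    [0.066,-0.0022,0,-0.002,0],
    [0.05,-0.0022,0,-0.002,0],
    [0.05,-0.0022,0,-0.002,0],
    [0.05,-0.0022,0,-0.002,0]
  ]
}}

```text
time: 4.12
tool_pos: [520.9, 122.2, 20.1]
tool_rot: [0.707, 0.001, 0.708, -0.001]
wrist_force: [-2.6, -1.3, 4.3]
grip_width: 57.6
```

Request:
{"op": "apply_moves", "data": {
  "motion": [
    [0.045,0,0,0,0],
    [0.045,0,0,0,0],
    [0.045,0,0,0.01,0],
    [0.045,0,0,0.03,0],
    [0.045,0,0,0.04,0]
  ]
}}

```text
time: 4.75
tool_pos: [521.4, 122.2, 61.2]
tool_rot: [0.707, 0.002, 0.707, -0.001]
wrist_force: [0.1, 0.0, -2.7]
grip_width: 57.7
```

```bash
python3 -c "
from h import *
st((521,122,19))
im=cams.camera('side')[:,:,::-1].copy()
print(proj('side',[521,122,65]),proj('side',[521,122,40]))
cv2.imwrite('pics/crop5.png',crop(im,(301,300),35,500,[(521,122,71,30)],'side'))"
```

```text
t 4.75 pos [521.4 122.2  61.2] F [ 0.1  0.  -2.7] w 57.7 xax [ 0.  0. -1.] yaw_y 89.8
go [ -0.4  -0.2 -42.2]
[[300.21662279 307.40511652]] [[300.48662748 314.44773251]]
```

View pics/crop5.png

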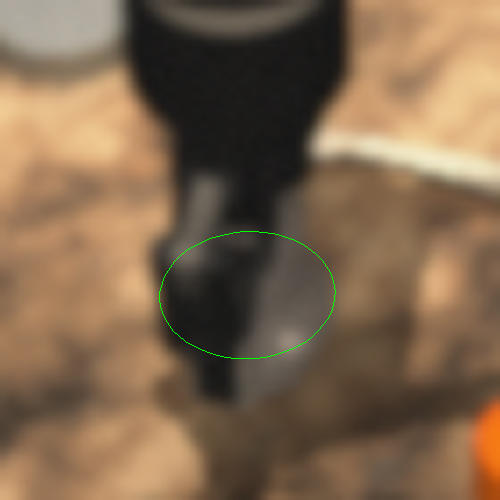

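Request:
{"op": "apply_moves", "data": {
  "motion": [
    [0.045,0,0,0.04,0],
    [0.045,0,-0.01,0.08,0],
    [0.045,-0.005,-0.05,0.115,0],
    [0.045,-0.005,-0.09,0.12,0],
    [0.045,-0.01,-0.13,0.12,0]
  ]
}}

```text
time: 5.42
tool_pos: [512.0, -8.9, 182.7]
tool_rot: [0.708, 0.001, 0.706, -0.001]
wrist_force: [0.4, -0.0, -2.4]
grip_width: 58.0
```

Request:
{"op": "apply_moves", "data": {
  "motion": [
    [0.045,0,-0.045,0,0],
    [0.045,-0.002,-0.09,0,0],
    [0.045,-0.004,-0.135,0,0],
    [0.045,-0.006,-0.165,0,0],
    [0.045,-0.006,-0.18,0,0]
  ]
}}

```text
time: 6.05
tool_pos: [505.6, -190.2, 182.3]
tool_rot: [0.708, 0.002, 0.706, -0.002]
wrist_force: [0.3, 1.4, -0.6]
grip_width: 57.9
```

```bash
python3 -c "
from h import *
st((504.5,-190.9,165))"
```

```text
t 6.05 pos [ 505.6 -190.2  182.3] F [ 0.3  1.4 -0.6] w 57.9 xax [ 0.003  0.    -1.   ] yaw_y 89.7
go [ -1.1  -0.7 -17.3]
```

Request:
{"op": "apply_moves", "data": {
  "motion": [
    [0.045,-0.001,-0.0007,-0.012,0],
    [0.045,-0.001,-0.0007,-0.024,0],
    [0.045,-0.001,-0.0007,-0.024,0],
    [0.045,-0.001,-0.0007,-0.024,0]
  ]
}}

```text
time: 6.55
tool_pos: [504.8, -190.2, 158.3]
tool_rot: [0.708, 0.002, 0.706, -0.001]
wrist_force: [0.3, 0.6, -0.7]
grip_width: 58.1
```

```bash
python3 -c "
from h import *
st((504.5,-190.9,125))
from rig import monitor
p=monitor.sense()['tool_pos']
t=[]
for c,q in (('side',(335,215)),('top',(367,238))):
    im=cams.camera(c)[:,:,::-1].copy()
    t.append(crop(im,q,28,400,[(504.5,-190.9,125,28),(p[0],p[1],p[2]-.1,30),(p[0],p[1],p[2]-11,24.5)],c))
cv2.imwrite('pics/crop6.png',np.hstack(t))"
```

```text
t 6.55 pos [ 504.8 -190.2  158.3] F [ 0.3  0.6 -0.7] w 58.1 xax [ 0.003  0.    -1.   ] yaw_y 89.7
go [ -0.3  -0.7 -33.3]
```

View pics/crop6.png

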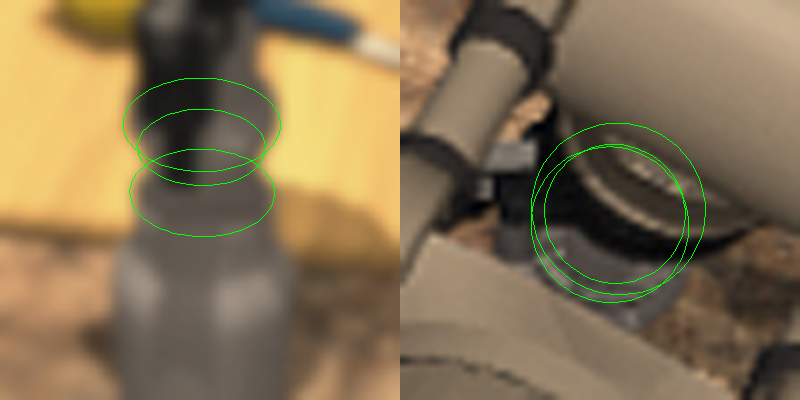

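Collar and mouth line up in the side view (both centred near column 203 of the crop), so I lower it and watch the force.

Request:
{"op": "apply_moves", "data": {
  "motion": [
    [0.045,-0.0002,-0.0005,-0.006,0],
    [0.045,-0.0002,-0.0005,-0.012,0],
    [0.045,-0.0002,-0.0005,-0.016,0],
    [0.045,-0.0002,-0.0005,-0.02,0],
    [0.045,-0.0002,-0.0005,-0.02,0]
  ]
}}

```text
time: 7.28
tool_pos: [504.6, -191.0, 138.3]
tool_rot: [0.708, 0.002, 0.706, -0.002]
wrist_force: [-0.0, -1.0, -1.5]
grip_width: 58.2
```

Request:
{"op": "apply_moves", "data": {
  "motion": [
    [0.045,0,0,-0.002,0],
    [0.045,0,0,-0.004,0],
    [0.045,0,0,-0.006,0],
    [0.045,0,0,-0.006,0]
  ]
}}

```text
time: 7.78
tool_pos: [504.5, -191.0, 132.1]
tool_rot: [0.708, 0.002, 0.706, -0.002]
wrist_force: [0.5, -0.3, -2.0]
grip_width: 57.7
```

Request:
{"op": "apply_moves", "data": {
  "motion": [
    [0.045,0,0,-0.002,0],
    [0.045,0,0,-0.004,0],
    [0.045,0,0,-0.005,0],
    [0.045,0,0,-0.005,0]
  ]
}}

```text
time: 8.28
tool_pos: [504.4, -191.0, 127.0]
tool_rot: [0.708, 0.002, 0.706, -0.002]
wrist_force: [-0.1, 0.1, -1.7]
grip_width: 58.1
```

Request:
{"op": "apply_moves", "data": {
  "motion": [
    [0.045,0,0,-0.001,0],
    [0.045,0,0,-0.002,0],
    [0.045,0,0,-0.003,0],
    [0.045,0,0,-0.003,0]
  ]
}}

```text
time: 8.78
tool_pos: [504.6, -191.0, 125.1]
tool_rot: [0.708, 0.002, 0.706, -0.002]
wrist_force: [-3.6, 0.7, 6.3]
grip_width: 57.9
```

Contact came at TCP z 125.1, just where it was predicted. Opening now.

Request:
{"op": "apply_moves", "data": {
  "motion": [
    [0.062,0,0,0,0],
    [0.068,0,0,0,0],
    [0.075,0,0,0,0],
    [0.085,0,0,0,0],
    [0.085,0,0,0,0]
  ]
}}

```text
time: 9.4
tool_pos: [504.6, -191.0, 125.0]
tool_rot: [0.708, 0.002, 0.706, -0.002]
wrist_force: [-0.1, -0.7, 0.0]
grip_width: 84.9
```

Request:
{"op": "apply_moves", "data": {
  "motion": [
    [0.085,0,0,0.01,0],
    [0.085,0,0,0.04,0],
    [0.085,0,0,0.06,0],
    [0.085,0,0,0.08,0],
    [0.085,0,0,0.08,0]
  ]
}}

```text
time: 10.02
tool_pos: [505.4, -191.4, 207.0]
tool_rot: [0.709, 0.001, 0.705, -0.002]
wrist_force: [-0.5, -0.1, -0.3]
grip_width: 84.9
```

```bash
python3 -c "
from h import *
st((504.5,-191,150))
t=[];a=(504.5,-191)
for c,q in (('side',(335,215)),('top',(367,238))):
    im=cams.camera(c)[:,:,::-1].copy()
    t.append(crop(im,q,28,400,[(*a,136,30),(*a,80,36.5),(*a,172,18)],c))
cv2.imwrite('pics/crop7.png',np.hstack(t))"
```

```text
t 10.03 pos [ 505.4 -191.4  207. ] F [-0.5 -0.1 -0.3] w 84.9 xax [ 0.007 -0.002 -1.   ] yaw_y 89.7
go [ -0.9   0.4 -57. ]
```

View pics/crop7.png

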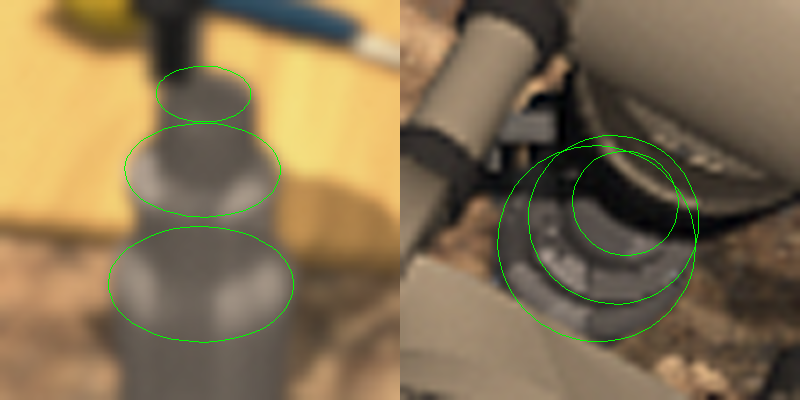

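```bash
python3 -c "
from h import *
for y in (156,162,168):
  print(y,[proj('side',[523.2,y,z])[0].round(1).tolist() for z in (0,5,10,15,20)])"
```

```text
156 [[296.5, 335.2], [296.4, 333.9], [296.4, 332.5], [296.3, 331.2], [296.2, 329.8]]
162 [[295.9, 337.0], [295.8, 335.7], [295.7, 334.3], [295.7, 333.0], [295.6, 331.6]]
168 [[295.2, 338.8], [295.1, 337.5], [295.1, 336.1], [295.0, 334.8], [294.9, 333.4]]
```

Request:
{"op": "apply_moves", "data": {
  "motion": [
    [0.065,-0.001,0.0004,-0.01,0],
    [0.06,-0.001,0.0004,-0.02,0],
    [0.06,-0.001,0.0004,-0.025,0],
    [0.06,-0.001,0.0004,-0.025,0]
  ]
}}

```text
time: 10.62
tool_pos: [503.2, -190.4, 179.0]
tool_rot: [0.708, 0.002, 0.707, -0.001]
wrist_force: [-0.2, -0.6, -0.1]
grip_width: 60.0
```

Request:
{"op": "apply_moves", "data": {
  "motion": [
    [0.06,0.0008,-0.0006,-0.01,0],
    [0.055,0.0008,-0.0006,-0.018,0],
    [0.052,0.0008,-0.0006,-0.021,0],
    [0.05,0.0008,-0.0006,-0.021,0],
    [0.05,0.0008,-0.0006,-0.021,0]
  ]
}}

```text
time: 11.25
tool_pos: [504.1, -191.0, 158.2]
tool_rot: [0.708, 0.002, 0.706, -0.001]
wrist_force: [-0.0, 0.5, 0.4]
grip_width: 50.4
```

```bash
python3 -c "
from h import *
st((504.5,-191,158))
t=[];a=(504.5,-191)
for c,q in (('side',(335,210)),):
    im=cams.camera(c)[:,:,::-1].copy()
    t.append(crop(im,q,24,500,[(*a,143,20.5)],c))
cv2.imwrite('pics/crop8.png',np.hstack(t))"
```

```text
t 11.25 pos [ 504.1 -191.   158.2] F [-0.   0.5  0.4] w 50.4 xax [ 0.002  0.001 -1.   ] yaw_y 89.7
go [ 0.4  0.  -0.2]
```

View pics/crop8.png

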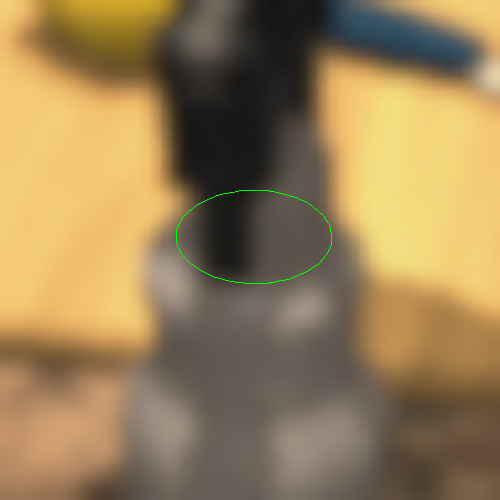

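The near fingertip ends about at the cap rim (crop 230,272), so I raise it 4 mm before closing.

Request:
{"op": "apply_moves", "data": {
  "motion": [
    [0.05,0,0,0.004,0],
    [0.05,0,0,0.004,0],
    [0.044,0,0,0.004,0],
    [0.041,0,0,0.004,0],
    [0.038,0,0,0.004,0]
  ]
}}

```text
time: 11.92
tool_pos: [504.3, -191.2, 162.7]
tool_rot: [0.708, 0.002, 0.706, -0.002]
wrist_force: [-0.2, -0.2, 3.6]
grip_width: 38.7
```

Request:
{"op": "apply_moves", "data": {
  "motion": [
    [0.03,0,0,0,0],
    [0.03,0,0,0,0],
    [0.03,0,0,0,0]
  ]
}}

```text
time: 12.3
tool_pos: [504.3, -191.2, 162.8]
tool_rot: [0.708, 0.002, 0.706, -0.002]
wrist_force: [-0.8, 0.3, 2.9]
grip_width: 39.0
```

Gripped: the reading is 39.0 mm, the same ~2 mm under the true width as on the collar. Lifting slowly, straight up.

Request:
{"op": "apply_moves", "data": {
  "motion": [
    [0.03,0,0,0.004,0],
    [0.03,0,0,0.01,0],
    [0.03,0,0,0.018,0],
    [0.03,0,0,0.026,0],
    [0.03,0,0,0.032,0]
  ]
}}

```text
time: 12.92
tool_pos: [504.5, -191.2, 195.6]
tool_rot: [0.708, 0.002, 0.706, -0.002]
wrist_force: [0.5, -0.7, -0.0]
grip_width: 38.7
```

Request:
{"op": "apply_moves", "data": {
  "motion": [
    [0.03,0,0,0.015,0],
    [0.03,0,0,0.03,0],
    [0.03,0,0,0.045,0],
    [0.03,0,0,0.06,0],
    [0.03,0,0,0.065,0]
  ]
}}

```text
time: 13.55
tool_pos: [504.9, -191.4, 262.0]
tool_rot: [0.709, 0.001, 0.705, -0.002]
wrist_force: [0.6, -0.3, -1.0]
grip_width: 38.9
```

Request:
{"op": "apply_moves", "data": {
  "motion": [
    [0.03,0,0,0.003,0],
    [0.03,0,0,0.003,0],
    [0.03,0,0,0.003,0],
    [0.03,0,0,0.003,0]
  ]
}}

```text
time: 14.05
tool_pos: [504.7, -191.3, 264.6]
tool_rot: [0.709, 0.001, 0.705, -0.002]
wrist_force: [0.7, 0.1, -0.8]
grip_width: 38.8
```

```bash
python3 -c "
from h import *
st((504.5,-191,260))
t=[];a=(504.5,-191)
for c,q in (('side',(335,200)),('top',(367,238))):
    im=cams.camera(c)[:,:,::-1].copy()
    t.append(crop(im,q,40,400,[(*a,136,30),(*a,80,36.5),(504.5,-191,243,20.5)],c))
cv2.imwrite('pics/crop9.png',np.hstack(t))"
```

```text
t 14.05 pos [ 504.7 -191.3  264.6] F [ 0.7  0.1 -0.8] w 38.8 xax [ 0.005 -0.001 -1.   ] yaw_y 89.7
go [-0.2  0.3 -4.6]
```

View pics/crop9.png

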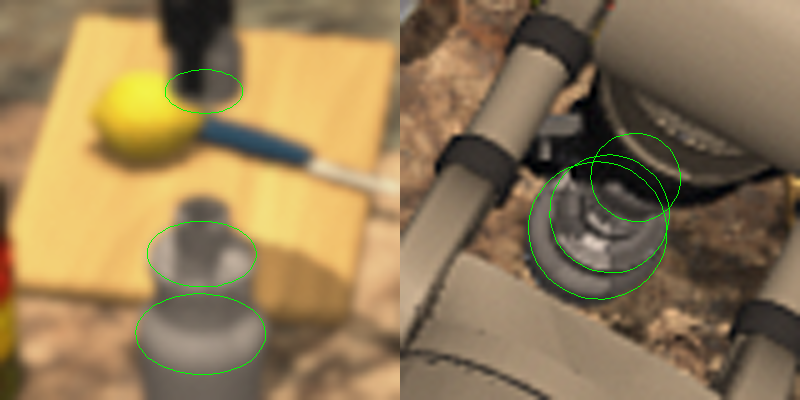

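The side view shows the cap held at crop (205,85), the bare neck at (200,215), and the collar seated on its predicted outline at (203,255). Handing in.

```bash
python3 -c "
from h import *
from rig import hand_in
st(); print(hand_in())"
```

```text
t 14.15 pos [ 504.8 -191.4  264.7] F [-0.7  0.1 -1.7] w 39.1 xax [ 0.005 -0.001 -1.   ] yaw_y 89.7
the job is handed in; nothing more can be done
None
```

I seated the strainer in the shaker with its cap still on, let go, then lifted the cap alone and handed in at 14.2 s still holding it. The hand-in reports no verdict, so success rests on my own checks below.

- **Seating:** I gripped the top by the collar and lowered it into the mouth at about (504.5, -191). Contact came at TCP z 125.1 mm, the predicted seating height, and the camera showed it upright with the cap on after release.
- **Cap:** I lifted it about 102 mm straight up from its place. In the last side view the cap is in the gripper and the strainer's neck is bare. The collar lies on its predicted seated outline, and the shaker stands where it was.
- **Mismatch:** the gripper width read about 2 mm under the true sizes, 58 mm on the 60 mm collar and 39 mm on the 41 mm cap. I took this as squeeze of the pads, since both parts stayed firmly held.
- **Limits:** the top camera's view of the shaker was mostly blocked by the arm, so the final check rests on the side view. I did not measure the other things again after the moves, but no move came near them and the forces stayed within a few newtons.

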